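# Level the club clock's stand on its slab

### The arm

A 7-joint arm with a two-finger parallel gripper is mounted at the origin on the work surface. World frame = base frame: x ahead of the robot, y to its left, z up, the work surface at z = 0. Lengths are in m, angles in rad, forces in N, time in s.
With the tool pointing down it reaches from about 0.35 to 0.9 m from the base axis. Payload 8.1 kg.
Tool frame: the origin (TCP) lies between the finger pads; the fingertips stand 17 mm ahead of it and the grasp point (between the pads) lies 2 mm behind it; z points along the fingers, y is the line along which they close (so a half turn about z gives the same grasp; the last joint's range is limited). The gripper opens to 92 mm and grips with 3 to 60 N. Pads are 19 mm wide; open, the fingers measure 130 mm over their backs; the gripper's body (75 mm by 190 mm) begins 47 mm behind the grasp point.
Start: joints at [-1.435, 0.434, 0.025, 1.573, -0.012, 1.134, -0.075], TCP at [0.148, 0.607, 0.244] pointing down, gripper open.
Joint ranges: [-2.62, 2.62], [-0.44, 2.09], [-1.27, 1.32], [0.08, 2.57], [-1.32, 4.46], [0.12, 2], [-2.74, 2.74]. Speed limits (rad/s): [2.22, 2.22, 3.01, 3.01, 3.14, 3.14, 3.14].

### API

Orientations are given as a rotation vector (axis times angle).
In Python, from cell import observe, get_image, calibration, sign_off, look_for, regions_of, landmark_of gives the robot as it stands.
- The arm moves only by the tool jog_arm, never from a script. Its argument "plan" is a list of rows, each an object with "offset": the shift along the tool's x, y, z normalised to -1 to 1, where 1 is 0.15 m, a list of three; "twist": the turn, a rotation vector about the tool's x, y, z normalised to -1 to 1, where 1 is 2 pi rad, a list of three; "fingers": the gripper command: -1 is shut, 1 is fully open, values between are in proportion. In form: [{"offset": [x, y, z], "twist": [ax, ay, az], "fingers": fingers}, ...]. A call has 1 to 20 rows; each row is the pose to reach, as a shift and turn from the pose commanded when the call began, along the tool's axes at that moment, turning the shorter way round; what a row does not reach only later rows make up. A row lasts 1/8 s, in which the tool goes at most 62.5 mm and 10.7 degrees, less where a joint would pass 70% of its speed; a pose out of reach is approached as far as the arm can. A call with a number of a shift or a turn outside -1 to 1 is refused whole. A call with a gripper value outside its range is refused whole. The fingers move at their own pace and stop on an object; "newtons" is the grip in N (left out, the last holds). Time passes only in rows, so rows that repeat a pose let the fingers close. It gives the time, the measured TCP pose, the force, the opening and the grip force at its end, in the units of the state.
- observe(): the state, without advancing time (a new reading comes with each control period).
- get_image(name): name is "scene" or "top" or "wrist"; returns the picture (480x640x3 uint8, red, green, blue); there is no depth.
- calibration(name): a dict with "fov_y" (degrees; the focal length in pixels is half the picture's height over the tangent of half this angle, whatever the lens; pixels are square), "cx", "cy" (the principal point, pixels), "position" and "attitude" of the camera in the world. Camera axes: x right, y down, z forward; pixel columns grow to the right and rows downward; lengths in m; the calibration is good to about 2 mm. A picture is of the moment at which its call begins: read the wrist's pose just before it. calibration takes no time and is no camera call; for the wrist camera it gives the pose at the moment of the call.
- sign_off(): hands the job in; it is judged then, once.
Trained networks look in the newest picture that a camera, given by its name, has taken for a name from the list of things; names that differ only in an ending like _2 or _b are one class to them, and where a whole thing is asked for, a point or a joint stands for the part that bears it (a point fixed in the world has none). Each returns a list of dicts, best first, with "conf" (0 to 1); they miss things now and then, are a little off and sometimes report something else, mostly with a low value. They report only what shows in the picture. A call takes as long as a camera call. They do not tell look-alikes from the thing itself.
- look_for(thing, camera): "box" ([left, top, width, height] as shares, 0 to 1, of the picture: columns of its width, rows of its height, round what is visible of it).
- regions_of(thing, camera): "region" (480x640 bool, what is visible of it) and "box" ([left, top, width, height] as shares, 0 to 1, of the picture: columns of its width, rows of its height, round what is visible of it).
- landmark_of(thing, camera): "at" ([row, column] as shares, 0 to 1, of the picture: columns of its width, rows of its height: a listed point, or the origin of a listed thing).
The state is a dict: "clock": time; "joints": joint angles; "dq": joint speeds; "joint_efforts": joint torques, N m; "position": TCP position; "ee_rot": TCP orientation; "force": force on the tool from outside, world axes, zero at the start; "ft_torque": the same for the moment, N m; "width": opening from 0.0 (shut) to 1.0 (fully open); "gripper_force": force on a finger pad.
Only numpy, scipy, OpenCV 4.12 (cv2) and the standard library are available. Lean on these libraries where they do the work, as an engineer would, in place of code of your own. Each camera call takes 0.05 s, during which the arm holds its last target. There are 200 camera calls.

### The job

Lift the clock stand and put it down without a bump in the middle of the marble slab, square to the slab, with the brass T-bar's corner over the steel plate let into the slab, and let go of it. Then turn the T-bar clockwise (seen from above) until the adjustable foot under it just bears on the steel plate, so that the stand no longer rocks but is not pushed out of level; leave the chess pieces and the other things on the table as they are.

Things in the scene. Friction and masses are not known exactly. Their poses are not given: they have to be found in the camera images.
- stand: The loose clock stand, about 0.95 kg: a walnut deck 140 (x) by 200 (y) by 14 mm, top 59 mm above the origin, with a chess clock on it. Fixed brass feet, 24 mm across, at (-50,-80), (50,-80), (50,80) mm; adjustable foot at (-50,80). Origin: under the deck's centre, in the plane the fixed feet stand on; z up, the clock's displays face -x. It stands on the three fixed feet unaided.
- clock (a point): Middle of the clock's top, at (30,-20,129) mm in the stand's frame, same axes. The clock is a wooden block fixed to the deck, 50 mm thick (x), 140 mm wide (y), 70 mm tall; it is the part to lift the stand by, across its thickness. Two steel keys 4 mm high lie on its top, 58 mm each way (y) from this point.
- knob (a point): The brass T-bar, on the screw's axis, at (-50,80,90) mm in the stand's frame. The bar is 60 mm long (this point's x), 16 mm wide (its y), and reaches from 15 mm below to 19 mm above this point. Turning it clockwise from above lowers the adjustable foot (a brass disc 30 mm across under it) 1.6 mm per rad; the bar stays at its height. Needs 0.04 N m throughout; the screw holds where it is left.
- slab: The fixed slab of pale marble, 220 mm (its x) by 270 mm (its y) and 12 mm thick, lying flat on the table. Origin: the centre of its underside, so that its top is 12 mm above it.
- plate: A square steel plate 70 by 70 mm let into the slab at one corner, centred at (-50,80) mm in the slab's frame; origin under its centre. Its top stands 1 to 3 mm proud of the marble, differently each time, and the foot starts 2 to 5.5 mm clear of it (1.3 to 3.4 rad of turning). Contact is felt as an upward push growing to some 4 N on the hand holding the T-bar, not as more torque.
- king_a: A boxwood king, 38 mm across, 101 mm tall, origin under its base. Bystander.
- king_b: A second king, the same. Bystander.
- rook_a: An ebonised rook, 34 mm across, 57 mm tall, origin under its base. Bystander, between slab and stand.
- rook_b: A second rook, the same. Bystander.
- rook_c: A third rook, the same. Bystander.
- mug: A cream porcelain mug, 80 mm across, 95 mm tall, origin under its base. Bystander.
- bell: A chrome desk bell, 84 mm across, 54 mm tall, origin under its base. Bystander.
- discs: A stack of six maple draughts discs, 40 mm across, 58 mm tall, one piece, origin under its base. Bystander.
Mind the look-alikes: they are no part of the job. Leave any white look-alike of the stand alone.

How it is judged:
By the outcome, as a careful person would: the job done as asked, in the order asked, and still so for the second after the job is handed in, with the robot touching nothing.
It also fails if it takes over 72 s, if anything falls off the work surface, if the arm or the gripper's body presses on something with over 40 N, if the wrist force passes 120 N, or if a joint passes its speed limit or range.

## Working session

There is one attempt and no reset: what is moved stays moved. The work goes in short steps, Python scripts to look and compute and a tool call to move; the robot and the scene stay as the last step left them, time stands still between calls to the robot, and variables do not carry over. Pictures are saved under pics/ and viewed, at most 10 in all, crops included, and the job is handed in when it is done.

Besides the shell and the picture viewer there is one more tool, called after "Request:" by a JSON object that holds its "method" and its "body". jog_arm: Moves the arm, as the interface text tells. Scaled input: -1 to 1 covers 0.15 m each way for a shift and 2 pi rad each way for a turn. Its arguments: {"type":"object","properties":{"plan":{"type":"array","items":{"type":"object","properties":{"offset":{"type":"array","items":{"type":"number","minimum":-1,"maximum":1}},"twist":{"type":"array","items":{"type":"number","minimum":-1,"maximum":1}},"fingers":{"type":"number"}}}},"newtons":{"type":"number"}},"required":["plan"]}

```bash
ls; mkdir -p pics
cat > h.py <<'E'
import numpy as np, cv2
from scipy.spatial.transform import Rotation as R
from cell import *
def cam(n):
    c=calibration(n); f=240/np.tan(np.radians(c["fov_y"])/2)
    return c,f
def att(c):
    a=np.array(c["attitude"],float)
    return a if a.shape==(3,3) else R.from_rotvec(a).as_matrix()
def ray(n,row,col,z):
    c,f=cam(n); d=att(c)@np.array([(col-c["cx"])/f,(row-c["cy"])/f,1]); p=np.array(c["position"])
    return p+d*(z-p[2])/d[2]
def proj(n,P):
    c,f=cam(n); q=(np.atleast_2d(P)-np.array(c["position"]))@att(c)
    return np.c_[q[:,1]/q[:,2]*f+c["cy"], q[:,0]/q[:,2]*f+c["cx"]]
def save(n,name):
    im=get_image(n); cv2.imwrite(f"pics/{name}.png",im[:,:,::-1]); return im
E
python3 - <<'E'
from h import *
print(observe())
for n in("scene","top","wrist"): print(n,calibration(n))
for n in("top","scene"):
    save(n,n+"0")
    for t,z in(("stand",0),("clock",.129),("knob",.09),("slab",0),("plate",0),("king_a",0),("rook_a",0),("mug",0),("bell",0),("discs",0)):
        for d in landmark_of(t,n):
            r,c=d["at"][0]*480,d["at"][1]*640
            print(n,t,round(d["conf"],2),round(r),round(c),ray(n,r,c,z).round(3))
E
```

```text
pics
{'clock': 0.0, 'joints': array([-1.4345813 ,  0.4352472 ,  0.02497576,  1.57407968, -0.01159838,
        1.13402301, -0.07512109]), 'dq': array([ 1.40475738e-04, -9.22244628e-04,  6.55496830e-04, -2.46525022e-04,
        1.55901589e-05,  1.09163689e-03, -2.04830404e-03]), 'joint_efforts': array([-1.35842452e-04, -6.67846656e+01,  9.84852389e-01, -3.14455283e+01,
       -6.05158811e-02,  4.29930235e-02,  2.27710061e-04]), 'position': array([0.14778514, 0.60677595, 0.24293669]), 'ee_rot': array([-3.74378024e-01, -3.11916127e+00,  2.53155536e-03]), 'force': array([-0.0429807 , -0.41067824,  0.07334855]), 'ft_torque': array([-0.04956992, -0.02270673, -0.02895936]), 'gripper_force': 0.0, 'width': 0.9992698965539959}
scene {'fov_y': 54.47869535142752, 'cx': 311.8868522259359, 'cy': 241.52570755135773, 'position': array([ 1.02709813, -0.47247905,  0.83792529]), 'attitude': array([-2.22624735, -0.93739981,  0.39036574])}
top {'fov_y': 56.06197463818863, 'cx': 315.90654803718934, 'cy': 244.56063487676377, 'position': array([ 0.31293664, -0.00834647,  1.32420328]), 'attitude': array([-2.1
[... 1340 characters left out ...]
 0.129]
scene knob 0.81 161 302 [0.277 0.204 0.09 ]
scene knob 0.79 225 165 [ 0.231 -0.187  0.09 ]
scene knob 0.5 176 373 [0.451 0.29  0.09 ]
scene slab 0.97 345 245 [ 0.56  -0.225  0.   ]
scene plate 0.87 308 267 [ 0.523 -0.133  0.   ]
scene king_a 0.86 346 400 [0.784 0.    0.   ]
scene king_a 0.74 244 274 [0.385 0.005 0.   ]
scene rook_a 0.75 281 320 [0.549 0.003 0.   ]
scene rook_a 0.69 387 335 [ 0.753 -0.16   0.   ]
scene rook_a 0.62 358 385 [ 0.779 -0.043  0.   ]
scene mug 0.79 204 454 [0.615 0.443 0.   ]
scene bell 0.88 302 443 [0.782 0.154 0.   ]
scene discs 0.85 438 162 [ 0.605 -0.449  0.   ]
scene discs 0.54 244 276 [0.39  0.008 0.   ]
scene discs 0.41 388 335 [ 0.755 -0.16   0.   ]
```

View pics/top0.png

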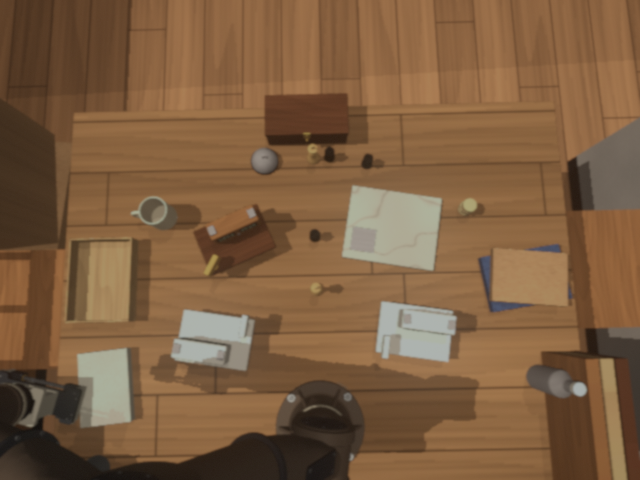

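View pics/scene0.png

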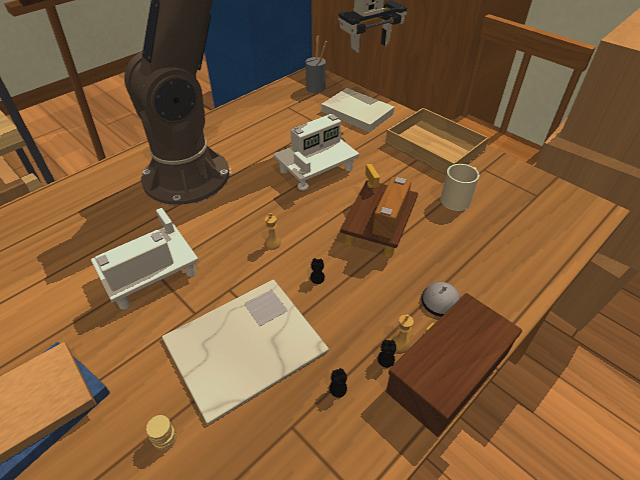

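The top view shows the walnut stand at about (row 240, col 235), with its clock on the far side and the T-bar at (264, 212). The slab is at (228, 392), its plate at (240, 363), and rook_a lies between them. The white stands at lower left and lower right are look-alikes. I'll refine the slab's yaw and plan the approach.

```bash
cat >> h.py <<'E'
def toolR(yaw): # yaw (deg) of tool y, tool down
    a=np.radians(yaw); y=np.array([np.cos(a),np.sin(a),0]); z=np.array([0,0,-1.]); return np.c_[np.cross(y,z),y,z]
def plan(targets,p=None,Rc=None):
    s=observe(); p=s["position"] if p is None else p; Rc=R.from_rotvec(s["ee_rot"]).as_matrix() if Rc is None else Rc
    for t,yaw in targets:
        t=np.array(t); Rt=toolR(yaw); o=Rc.T@(t-p); w=R.from_matrix(Rc.T@Rt).as_rotvec()
        print("offset",(o/.15).round(4),"twist",(w/2/np.pi).round(4), "mm",(o*1e3).round(1)); p,Rc=t,Rt
def fit(mask,n,z,w,h):
    """min-area rect of mask's outline cast to plane z: centre, size, angle"""
    m=max(cv2.findContours(mask.astype(np.uint8),0,2)[0],key=cv2.contourArea)[:,0,:]
    P=np.array([ray(n,r,c,z)[:2] for c,r in cv2.convexHull(m)[:,0,:]])
    return cv2.minAreaRect((P*1000).astype(np.float32))
E
python3 - <<'E'
from h import *
get_image("top")
for n in("top","scene"):
    if n=="scene": get_image(n)
    for t,z in(("slab",.012),("plate",.014)):
        for d in regions_of(t,n)[:1]: print(n,t,d["conf"],d["region"].sum(),fit(d["region"],n,z,0,0))
plan([((.25,.52,.28),60),((.355,.42,.28),45),((.46,.325,.28),35),((.561,.23,.28),24.3)])
E
```

```text
top slab 0.79 6215 ((559.5588989257812, -223.27024841308594), (271.8705139160156, 224.43885803222656), 80.25780487060547)
top plate 0.82 561 ((522.6857299804688, -137.36349487304688), (69.40424346923828, 72.56594848632812), 80.0752944946289)
scene slab 0.77 11926 ((560.7513427734375, -226.90350341796875), (271.0904846191406, 224.20849609375), 80.21454620361328)
scene plate 0.72 813 ((523.6403198242188, -138.8437957763672), (70.12525177001953, 69.5158920288086), 81.3963623046875)
offset [-0.7994 -0.4041 -0.2418] twist [-0.     -0.      0.0453] mm [-119.9  -60.6  -36.3]
offset [-0.9396 -0.2274  0.    ] twist [0.     0.     0.0417] mm [-140.9  -34.1    0. ]
offset [-0.9428  0.0471  0.    ] twist [0.     0.     0.0278] mm [-141.4    7.1    0. ]
offset [-0.905   0.1883  0.    ] twist [0.     0.     0.0297] mm [-135.8   28.2    0. ]
```

Request:
{"method": "jog_arm", "body": {"plan": [{"offset": [-0.4,-0.2,-0.12],"twist": [0,0,0.022],"fingers": 1},{"offset": [-0.8,-0.404,-0.242],"twist": [0,0,0.045],"fingers": 1},{"offset": [-0.8,-0.404,-0.242],"twist": [0,0,0.045],"fingers": 1},{"offset": [-0.8,-0.404,-0.242],"twist": [0,0,0.045],"fingers": 1}]}}

```text
clock: 1.9
position: [0.2508, 0.5198, 0.2805]
ee_rot: [-0.812, -3.035, -0.002]
force: [-0.4, 0.1, -0.3]
width: 0.999
gripper_force: 0.0
```

Request:
{"method": "jog_arm", "body": {"plan": [{"offset": [-0.47,-0.11,0],"twist": [0,0,0.021],"fingers": 1},{"offset": [-0.94,-0.227,0],"twist": [0,0,0.042],"fingers": 1},{"offset": [-0.94,-0.227,0],"twist": [0,0,0.042],"fingers": 1},{"offset": [-0.94,-0.227,0],"twist": [0,0,0.042],"fingers": 1}]}}

```text
clock: 2.4
position: [0.3552, 0.4205, 0.2796]
ee_rot: [-1.202, -2.902, 0.001]
force: [0.2, 0.4, -0.4]
width: 0.999
gripper_force: 0.0
```

Request:
{"method": "jog_arm", "body": {"plan": [{"offset": [-0.47,0.024,0],"twist": [0,0,0.014],"fingers": 1},{"offset": [-0.943,0.047,0],"twist": [0,0,0.028],"fingers": 1},{"offset": [-0.943,0.047,0],"twist": [0,0,0.028],"fingers": 1},{"offset": [-0.943,0.047,0],"twist": [0,0,0.028],"fingers": 1}]}}

```text
clock: 2.9
position: [0.4596, 0.3267, 0.2796]
ee_rot: [-1.45, -2.786, 0.0]
force: [-0.2, 1.5, 0.2]
width: 1.002
gripper_force: 0.0
```

Request:
{"method": "jog_arm", "body": {"plan": [{"offset": [-0.45,0.094,0],"twist": [0,0,0.015],"fingers": 1},{"offset": [-0.905,0.188,0],"twist": [0,0,0.03],"fingers": 1},{"offset": [-0.905,0.188,0],"twist": [0,0,0.03],"fingers": 1},{"offset": [-0.905,0.188,0],"twist": [0,0,0.03],"fingers": 1},{"offset": [-0.905,0.188,0],"twist": [0,0,0.03],"fingers": 1}]}}

```text
clock: 3.52
position: [0.5594, 0.2333, 0.2797]
ee_rot: [-1.701, -2.639, -0.0]
force: [0.3, -0.2, -0.4]
width: 0.998
gripper_force: 0.0
```

Run:
```python
from h import *
s=observe(); print(s["clock"],s["position"],s["joints"].round(3),R.from_rotvec(s["ee_rot"]).as_matrix().round(4),s["force"])
save("wrist","w1")
for t,z in(("clock",.129),("knob",.09),("stand",0)):
    for d in landmark_of(t,"wrist"):
        r,c=np.array(d["at"])*[480,640]; print(t,d["conf"],r,c,ray("wrist",r,c,z))
for d in regions_of("stand","wrist")[:1]: print(d["conf"],d["box"],d["region"].sum())
```

```text
3.525 [0.55936094 0.23331638 0.27968347] [-0.765  0.388  0.403  1.593 -0.162  1.194  0.097] [[-4.131e-01  9.107e-01 -1.500e-03]
 [ 9.107e-01  4.131e-01  1.300e-03]
 [ 1.800e-03 -8.000e-04 -1.000e+00]] [ 0.2956525  -0.16043562 -0.42731748]
clock 0.73 237.21599999999998 318.4 [0.56152371 0.22656441 0.129     ]
knob 0.65 119.28 231.68 [0.44745694 0.28583913 0.09      ]
knob 0.56 134.208 26.816 [0.27872293 0.19526884 0.09      ]
stand 0.83 45.504 78.912 [0.24447776 0.28504121 0.        ]
stand 0.74 195.6 294.72 [0.52765826 0.23006038 0.        ]
0.84 [0.3125, 0.1792, 0.2519, 0.4665] 25968
```

View pics/w1.png

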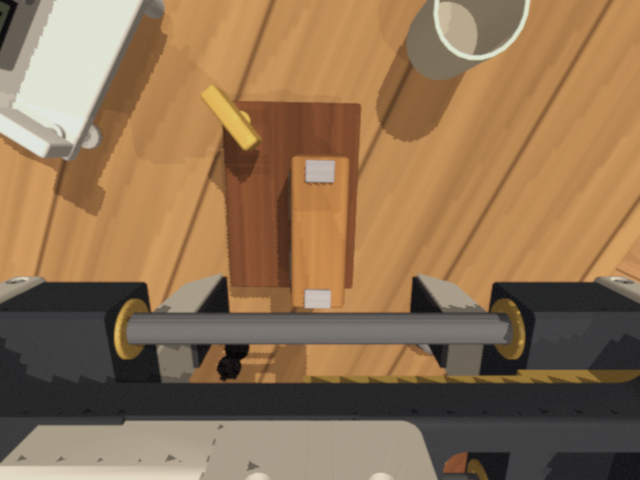

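The wrist view is square on the stand. The keys sit at about (171, 320) and (298, 318), and the deck spans cols 225–360 and rows 102–290. The T-bar runs from (92, 207) to (146, 253). I'll measure the keys and bar by colour.

Run:
```python
from h import *
im=cv2.imread("pics/w1.png").astype(int); sat=im.max(2)-im.min(2)
K=[]
for r0,r1 in((150,195),(282,316)):
    m=np.zeros((480,640),bool); m[r0:r1,296:345]=(sat<40)[r0:r1,296:345]&(im.max(2)>120)[r0:r1,296:345]
    (c,r),wh,a=cv2.minAreaRect(np.argwhere(m)[:,::-1].astype(np.float32)); K.append(ray("wrist",r,c,.133)); print(r,c,wh,a,K[-1])
d=K[0]-K[1]; print("len",np.hypot(*d[:2]),"yaw",np.degrees(np.arctan2(d[1],d[0]))-90,"mid",(K[0]+K[1])/2)
yaw=np.degrees(np.arctan2(d[1],d[0]))-90; M=(K[0]+K[1])[:2]/2
for cr in((102,226),(103,360),(288,352),(289,230)):
    P=ray("wrist",*cr,.059)[:2]; a=np.radians(yaw); Q=np.array([[np.cos(a),np.sin(a)],[-np.sin(a),np.cos(a)]])@(P-M)*1e3+[30,-20]; print("deck",Q)
A,B=ray("wrist",92,207,.109),ray("wrist",146,253,.109); v=B-A; print("bar",np.hypot(*v[:2]),np.degrees(np.arctan2(v[1],v[0])),(A+B)/2)
P=((A+B)/2)[:2];print(np.array([[np.cos(a),np.sin(a)],[-np.sin(a),np.cos(a)]])@(P-M)*1e3+[30,-20])
```

```text
171.0718231201172 319.3646240234375 (28.38176918029785, 21.549121856689453) 3.012787342071533 [0.53936733 0.27834103 0.133     ]
298.50250244140625 317.0498962402344 (25.71787452697754, 18.17729377746582) 2.862405300140381 [0.58483004 0.17209034 0.133     ]
len 0.11556845521198421 yaw 23.165187751744256 mid [0.56209869 0.22521568 0.133     ]
deck [-63.6273253   97.89657873]
deck [69.24291825 99.42483687]
deck [ 70.07638737 -99.05042256]
deck [ -70.08273459 -102.84250614]
bar 0.05743861648797783 -26.055059573226025 [0.45193039 0.28514699 0.109     ]
[-47.7099451   78.43769583]
```

Run:
```python
from h import *
s=observe(); print(s["position"])
plan([((.562,.225,.150),23.2),((.562,.225,.098),23.2)],p=np.array([.561,.230,.280]),Rc=toolR(24.3))
```

```text
[0.56055379 0.23109167 0.28011879]
offset [-0.0331 -0.0076  0.8667] twist [0.     0.     0.0031] mm [ -5.   -1.1 130. ]
offset [0.     0.     0.3467] twist [0. 0. 0.] mm [ 0.  0. 52.]
```

Request:
{"method": "jog_arm", "body": {"plan": [{"offset": [-0.033,-0.008,0.4],"twist": [0,0,0.003],"fingers": 1},{"offset": [-0.033,-0.008,0.7],"twist": [0,0,0.003],"fingers": 1},{"offset": [-0.033,-0.008,0.867],"twist": [0,0,0.003],"fingers": 1},{"offset": [-0.033,-0.008,0.867],"twist": [0,0,0.003],"fingers": 1},{"offset": [-0.033,-0.008,0.867],"twist": [0,0,0.003],"fingers": 1},{"offset": [-0.033,-0.008,0.867],"twist": [0,0,0.003],"fingers": 1},{"offset": [-0.033,-0.008,0.867],"twist": [0,0,0.003],"fingers": 1}]}}

```text
clock: 4.65
position: [0.5626, 0.2252, 0.151]
ee_rot: [1.733, 2.62, 0.003]
force: [-0.8, -0.3, -0.8]
width: 0.999
gripper_force: 0.0
```

Request:
{"method": "jog_arm", "body": {"newtons": 55, "plan": [{"offset": [0,0,0.15],"twist": [0,0,0],"fingers": 1},{"offset": [0,0,0.3],"twist": [0,0,0],"fingers": 1},{"offset": [0,0,0.35],"twist": [0,0,0],"fingers": 1},{"offset": [0,0,0.35],"twist": [0,0,0],"fingers": 1},{"offset": [0,0,0.35],"twist": [0,0,0],"fingers": 0.4},{"offset": [0,0,0.35],"twist": [0,0,0],"fingers": 0.15},{"offset": [0,0,0.35],"twist": [0,0,0],"fingers": 0},{"offset": [0,0,0.35],"twist": [0,0,0],"fingers": -0.2},{"offset": [0,0,0.35],"twist": [0,0,0],"fingers": -0.5},{"offset": [0,0,0.35],"twist": [0,0,0],"fingers": -1},{"offset": [0,0,0.35],"twist": [0,0,0],"fingers": -1},{"offset": [0,0,0.35],"twist": [0,0,0],"fingers": -1}]}}

```text
clock: 6.15
position: [0.5622, 0.225, 0.0976]
ee_rot: [1.733, 2.62, 0.0]
force: [0.9, -0.6, 2.7]
width: 0.541
gripper_force: 55.0
```

Request:
{"method": "jog_arm", "body": {"plan": [{"offset": [0,0,-0.01],"twist": [0,0,0],"fingers": -1},{"offset": [0,0,-0.03],"twist": [0,0,0],"fingers": -1},{"offset": [0,0,-0.08],"twist": [0,0,0],"fingers": -1},{"offset": [0,0,-0.17],"twist": [0,0,0],"fingers": -1},{"offset": [0,0,-0.3],"twist": [0,0,0],"fingers": -1},{"offset": [0,0,-0.45],"twist": [0,0,0],"fingers": -1},{"offset": [0,0,-0.6],"twist": [0,0,0],"fingers": -1},{"offset": [0,0,-0.75],"twist": [0,0,0],"fingers": -1},{"offset": [0,0,-0.84],"twist": [0,0,0],"fingers": -1},{"offset": [0,0,-0.88],"twist": [0,0,0],"fingers": -1},{"offset": [0,0,-0.88],"twist": [0,0,0],"fingers": -1},{"offset": [0,0,-0.88],"twist": [0,0,0],"fingers": -1}]}}

```text
clock: 7.65
position: [0.5616, 0.2248, 0.2286]
ee_rot: [-1.733, -2.62, 0.002]
force: [0.0, 0.2, -10.8]
width: 0.541
gripper_force: 55.0
```

Run:
```python
from h import *
s=observe(); print(s["position"],s["force"],s["ft_torque"],s["joints"].round(2))
plan([((.574,.105,.23),15),((.585,-.02,.23),6.7),((.588,-.14,.23),-1.5),((.586,-.250,.23),-9.75)],p=np.array([.562,.225,.230]),Rc=toolR(23.2))
save("scene","s1")
```

```text
[0.56163465 0.22482861 0.22860427] [  0.03939149   0.22992137 -10.76939958] [-0.15814044 -0.16733051  0.01098221] [-0.75  0.43  0.4   1.67 -0.18  1.09  0.11]
offset [-0.7668 -0.2416  0.    ] twist [0.     0.     0.0228] mm [-115.   -36.2    0. ]
offset [-0.8239 -0.1448  0.    ] twist [0.     0.     0.0231] mm [-123.6  -21.7    0. ]
offset [-0.7969 -0.0735  0.    ] twist [0.     0.     0.0228] mm [-119.5  -11.     0. ]
offset [-0.7334  0.0059  0.    ] twist [0.     0.     0.0229] mm [-110.     0.9    0. ]
```

View pics/s1.png

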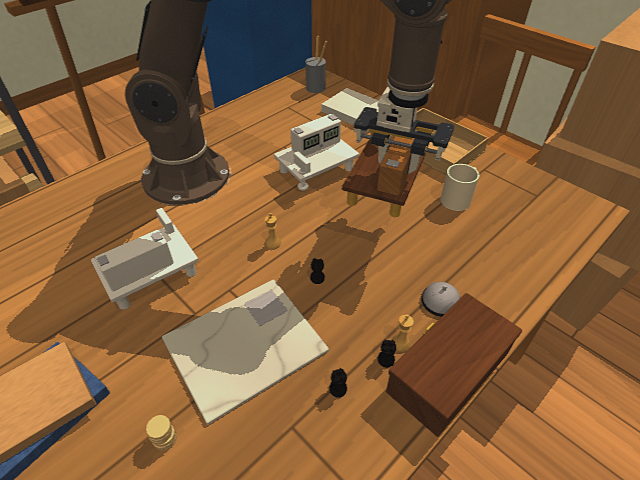

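The stand hangs level in the gripper (around col 390, row 170) and every bystander is where it was. Carrying it over.

Request:
{"method": "jog_arm", "body": {"plan": [{"offset": [-0.05,-0.016,0],"twist": [0,0,0.0015],"fingers": -1},{"offset": [-0.15,-0.047,0],"twist": [0,0,0.0045],"fingers": -1},{"offset": [-0.3,-0.094,0],"twist": [0,0,0.009],"fingers": -1},{"offset": [-0.46,-0.145,0],"twist": [0,0,0.0137],"fingers": -1},{"offset": [-0.615,-0.194,0],"twist": [0,0,0.018],"fingers": -1},{"offset": [-0.767,-0.242,0],"twist": [0,0,0.0228],"fingers": -1}]}}

```text
clock: 8.45
position: [0.5739, 0.1027, 0.2296]
ee_rot: [1.92, 2.486, 0.0]
force: [0.3, 0.4, -9.5]
width: 0.541
gripper_force: 55.0
```

Request:
{"method": "jog_arm", "body": {"plan": [{"offset": [-0.165,-0.029,0],"twist": [0,0,0.0046],"fingers": -1},{"offset": [-0.33,-0.058,0],"twist": [0,0,0.0092],"fingers": -1},{"offset": [-0.495,-0.087,0],"twist": [0,0,0.0138],"fingers": -1},{"offset": [-0.66,-0.116,0],"twist": [0,0,0.0185],"fingers": -1},{"offset": [-0.824,-0.145,0],"twist": [0,0,0.0231],"fingers": -1}]}}

```text
clock: 9.07
position: [0.5845, -0.0218, 0.2295]
ee_rot: [2.094, 2.342, 0.0]
force: [0.5, -0.1, -10.3]
width: 0.544
gripper_force: 55.0
```

Request:
{"method": "jog_arm", "body": {"plan": [{"offset": [-0.16,-0.015,0],"twist": [0,0,0.0046],"fingers": -1},{"offset": [-0.32,-0.03,0],"twist": [0,0,0.0092],"fingers": -1},{"offset": [-0.48,-0.044,0],"twist": [0,0,0.0138],"fingers": -1},{"offset": [-0.64,-0.059,0],"twist": [0,0,0.0183],"fingers": -1},{"offset": [-0.797,-0.074,0],"twist": [0,0,0.0228],"fingers": -1}]}}

```text
clock: 9.7
position: [0.5869, -0.1418, 0.2295]
ee_rot: [2.256, 2.186, 0.0]
force: [0.4, 0.4, -10.0]
width: 0.538
gripper_force: 55.0
```

Request:
{"method": "jog_arm", "body": {"plan": [{"offset": [-0.16,0,0],"twist": [0,0,0.005],"fingers": -1},{"offset": [-0.32,0,0],"twist": [0,0,0.01],"fingers": -1},{"offset": [-0.47,0,0],"twist": [0,0,0.0145],"fingers": -1},{"offset": [-0.6,0,0],"twist": [0,0,0.019],"fingers": -1},{"offset": [-0.69,0.003,0],"twist": [0,0,0.0215],"fingers": -1},{"offset": [-0.733,0.006,0],"twist": [0,0,0.0229],"fingers": -1},{"offset": [-0.733,0.006,0],"twist": [0,0,0.0229],"fingers": -1},{"offset": [-0.733,0.006,0],"twist": [0,0,0.0229],"fingers": -1},{"offset": [-0.733,0.006,0],"twist": [0,0,0.0229],"fingers": -1}]}}

```text
clock: 10.82
position: [0.5847, -0.2492, 0.2294]
ee_rot: [-2.404, -2.022, -0.001]
force: [-0.6, -0.3, -10.1]
width: 0.543
gripper_force: 55.0
```

Run:
```python
from h import *
s=observe(); print(s["clock"],s["position"],s["force"],s["ft_torque"],s["joints"].round(2),R.from_rotvec(s["ee_rot"]).as_matrix().round(4))
save("wrist","w2")
for t,z in (("slab",.012),("plate",.014)):
    d=regions_of(t,"wrist"); print(t,[(x["conf"],x["box"]) for x in d])
    for x in landmark_of(t,"wrist"): print(x["conf"],ray("wrist",x["at"][0]*480,x["at"][1]*640,z if t=="plate" else 0))
```

```text
10.825 [ 0.58474878 -0.24923323  0.22943725] [ -0.64628355  -0.2686939  -10.11649129] [-0.34556775 -0.06751241  0.0251555 ] [-0.08  0.51  0.61  1.6  -0.31  1.13  0.43] [[ 1.714e-01  9.852e-01  1.000e-04]
 [ 9.852e-01 -1.714e-01  5.000e-04]
 [ 5.000e-04 -0.000e+00 -1.000e+00]]
slab [(0.94, [0.6097, 0.1179, 0.0223, 0.4544])]
plate []
```

View pics/w2.png

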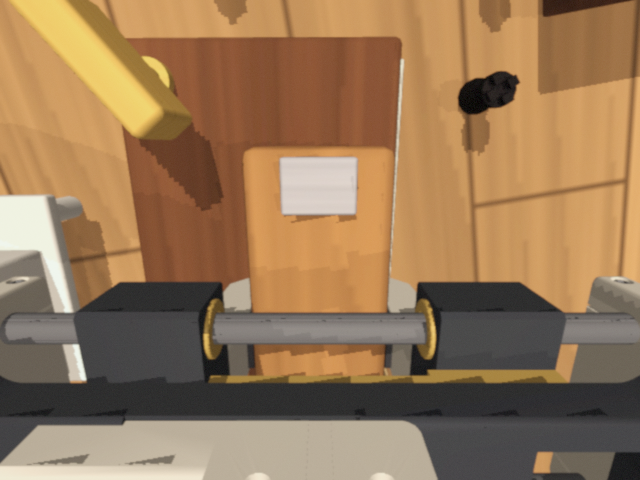

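The wrist view shows the deck square in the gripper. Its right edge runs from (45, 401) to (280, 393), and the slab's +x edge just shows as a pale line beside it. The key is at (186, 318). I'll check these against the slab estimate, using the earlier fixed-camera measurement.

Run:
```python
from h import *
im=cv2.imread("pics/w2.png").astype(int)
for r in (75,100,130,200,230): print(r,[(c,tuple(im[r,c])) for c in range(388,410,2)])
S=np.array([.5598,-.2253]);a=np.radians(-9.75);M=np.array([[np.cos(a),np.sin(a)],[-np.sin(a),np.cos(a)]])
for rc in((75,403),(130,401),(230,394)): print("slab edge in slab frame",M@(ray("wrist",*rc,.012)[:2]-S)*1e3)
dz=.2294-.0976; s=observe()["position"][:2]
for rc in((40,400),(40,122),(270,393)): print("deck rel. clock",M@(ray("wrist",*rc,.059+dz)[:2]-s)*1e3+[30,-20])
print("key",M@(ray("wrist",186,318,.133+dz)[:2]-s)*1e3+[30,-20])
```

```text
75 [(388, (np.int64(50), np.int64(81), np.int64(136))), (390, (np.int64(55), np.int64(86), np.int64(140))), (392, (np.int64(56), np.int64(88), np.int64(142))), (394, (np.int64(55), np.int64(90), np.int64(144))), (396, (np.int64(54), np.int64(87), np.int64(141))), (398, (np.int64(60), np.int64(86), np.int64(132))), (400, (np.int64(157), np.int64(178), np.int64(192))), (402, (np.int64(171), np.int64(196), np.int64(211))), (404, (np.int64(93), np.int64(147), np.int64(194))), (406, (np.int64(94), np.int64(148), np.int64(198))), (408, (np.int64(91), np.int64(144), np.int64(194)))]
100 [(388, (np.int64(48), np.int64(82), np.int64(136))), (390, (np.int64(57), np.int64(85), np.int64(140))), (392, (np.int64(56), np.int64(90), np.int64(144))), (394, (np.int64(57), np.int64(90), np.int64(145))), (396, (np.int64(52), np.int64(83), np.int64(133))), (398, (np.int64(128), np.int64(151), np.int64(167))), (400, (np.int64(180), np.int64(203), np.int64(216))), (402, (np.int64(106), np.int64(152), np.int64(195))), (404, (np.int64(94), np.int64(147), np.int64(196))), (406, (np.int64(95), np.int64(148), n
[... 1450 characters left out ...]
t64(200))), (396, (np.int64(95), np.int64(153), np.int64(204))), (398, (np.int64(96), np.int64(152), np.int64(203))), (400, (np.int64(95), np.int64(151), np.int64(201))), (402, (np.int64(91), np.int64(148), np.int64(198))), (404, (np.int64(91), np.int64(147), np.int64(197))), (406, (np.int64(92), np.int64(148), np.int64(196))), (408, (np.int64(88), np.int64(144), np.int64(194)))]
slab edge in slab frame [109.08652718 116.93611455]
slab edge in slab frame [110.26099502  66.5016152 ]
slab edge in slab frame [109.02068448 -36.74017678]
deck rel. clock [ 67.90850194 100.21778652]
deck rel. clock [-62.95494481 100.61137228]
deck rel. clock [ 70.97092963 -15.08979754]
key [29.33298296 40.65531779]
```

Run:
```python
from h import *
im=cv2.imread("pics/w2.png").astype(int); print(att(calibration("wrist")).round(3))
dark=(im.sum(2)<330)&(im[:,:,2]-im[:,:,0]>30)
c,f=cam("wrist")
for r in (60,100,145,180,210,240,265):
    x=np.where(dark[r,100:405])[0]+100; x2=x[x<250] 
    print(r,x.min(),x.max(), im[r,x.min()-3],im[r,x.min()+3])
L=np.where((im[:,:,0]>120)&(im[:,:,2]-im[:,:,0]<40))  
k=np.zeros((480,640),np.uint8);k[150:222,270:365]=((im.max(2)-im.min(2))<35)[150:222,270:365]
print("key",cv2.minAreaRect(cv2.findNonZero(k)), "px for 24x?")
e=np.zeros_like(k)
for r in (160,200,240,270):
    g=(im[r,:,2]-im[r,:,0]); o=np.where((im[r,225:410].sum(1)>340)&(g[225:410]>75))[0]+225; print(r,"clock top",o.min(),o.max())
```

```text
[[ 0.985 -0.166 -0.046]
 [-0.172 -0.949 -0.265]
 [ 0.     0.269 -0.963]]
60 134 399 [ 59 118 153] [ 56 117 153]
100 167 397 [ 58 121 158] [ 57 119 155]
145 125 394 [103 161 212] [ 54  85 138]
180 131 243 [ 94 149 200] [ 54  86 139]
210 135 245 [ 93 147 197] [ 45  76 128]
240 100 247 [ 62 102 142] [ 75 120 165]
265 143 249 [ 97 156 207] [ 47  78 127]
key ((318.0, 185.5), (57.0, 76.0), 90.0) px for 24x?
160 clock top 243 409
200 clock top 246 409
240 clock top 248 409
270 clock top 251 409
```

Run:
```python
from h import *
a=np.radians(-9.75);M=np.array([[np.cos(a),np.sin(a)],[-np.sin(a),np.cos(a)]]);s=observe()["position"][:2]
for rc in((60,399),(100,397),(145,394.5),(145,124),(180,130),(210,134),(265,142)): print(rc,(M@(ray("wrist",*rc,.191)[:2]-s)*1e3+[30,-20]).round(1))
for rc in((160,242),(200,245),(240,247),(270,250)): print("clock left",(M@(ray("wrist",*rc,.261)[:2]-s)*1e3+[30,-20]).round(1))
```

```text
(60, 399) [67.9 91.7]
(100, 397) [68.  73.9]
(145, 394.5) [68.  52.6]
(145, 124) [-69.4  53. ]
(180, 130) [-69.   35.4]
(210, 134) [-69.3  19.5]
(265, 142) [-69.5 -11.6]
clock left [ 5.5 48.4]
clock left [ 5.7 35.8]
clock left [ 5.5 22.3]
clock left [ 5.9 11.7]
```

The stand is level, within about 1 mm of centre over the slab and aligned to within 0.2°. Lowering it.

Request:
{"method": "jog_arm", "body": {"plan": [{"offset": [0,0,0.04],"twist": [0,0,0],"fingers": -1},{"offset": [0,0,0.12],"twist": [0,0,0],"fingers": -1},{"offset": [0,0,0.24],"twist": [0,0,0],"fingers": -1},{"offset": [0,0,0.37],"twist": [0,0,0],"fingers": -1},{"offset": [0,0,0.5],"twist": [0,0,0],"fingers": -1},{"offset": [0,0,0.6],"twist": [0,0,0],"fingers": -1},{"offset": [0,0,0.67],"twist": [0,0,0],"fingers": -1},{"offset": [0,0,0.71],"twist": [0,0,0],"fingers": -1},{"offset": [0,0,0.74],"twist": [0,0,0],"fingers": -1},{"offset": [0,0,0.74],"twist": [0,0,0],"fingers": -1},{"offset": [0,0,0.74],"twist": [0,0,0],"fingers": -1},{"offset": [0,0,0.74],"twist": [0,0,0],"fingers": -1}]}}

```text
clock: 12.58
position: [0.5847, -0.2502, 0.1189]
ee_rot: [2.405, 2.02, 0.001]
force: [0.8, -0.8, -9.3]
width: 0.546
gripper_force: 55.0
```

Request:
{"method": "jog_arm", "body": {"plan": [{"offset": [0,0,0.01],"twist": [0,0,0],"fingers": -1},{"offset": [0,0,0.015],"twist": [0,0,0],"fingers": -1},{"offset": [0,0,0.02],"twist": [0,0,0],"fingers": -1},{"offset": [0,0,0.025],"twist": [0,0,0],"fingers": -1},{"offset": [0,0,0.03],"twist": [0,0,0],"fingers": -1},{"offset": [0,0,0.035],"twist": [0,0,0],"fingers": -1},{"offset": [0,0,0.035],"twist": [0,0,0],"fingers": -1}]}}

```text
clock: 13.45
position: [0.5845, -0.2501, 0.1131]
ee_rot: [-2.405, -2.021, 0.0]
force: [-0.3, -0.3, -10.4]
width: 0.543
gripper_force: 55.0
```

Run:
```python
from h import *
s=observe(); print(s["position"],s["force"],s["ft_torque"])
```

```text
[ 0.58447617 -0.25007309  0.11311859] [ -0.34412369  -0.27384602 -10.39614861] [-0.30292233 -0.07394852 -0.02398377]
```

Request:
{"method": "jog_arm", "body": {"plan": [{"offset": [0,0,0.004],"twist": [0,0,0],"fingers": -1},{"offset": [0,0,0.008],"twist": [0,0,0],"fingers": -1},{"offset": [0,0,0.012],"twist": [0,0,0],"fingers": -1},{"offset": [0,0,0.016],"twist": [0,0,0],"fingers": -1},{"offset": [0,0,0.018],"twist": [0,0,0],"fingers": -1},{"offset": [0,0,0.018],"twist": [0,0,0],"fingers": -1}]}}

```text
clock: 14.2
position: [0.5845, -0.2501, 0.1105]
ee_rot: [-2.406, -2.021, -0.0]
force: [1.1, -0.2, -9.3]
width: 0.538
gripper_force: 55.0
```

Request:
{"method": "jog_arm", "body": {"plan": [{"offset": [0,0,0.003],"twist": [0,0,0],"fingers": -1},{"offset": [0,0,0.006],"twist": [0,0,0],"fingers": -1},{"offset": [0,0,0.006],"twist": [0,0,0],"fingers": -1}]}}

```text
clock: 14.58
position: [0.5845, -0.2501, 0.1097]
ee_rot: [2.406, 2.021, 0.0]
force: [0.3, 0.5, -10.0]
width: 0.537
gripper_force: 55.0
```

Request:
{"method": "jog_arm", "body": {"plan": [{"offset": [0,0,0.003],"twist": [0,0,0],"fingers": -1},{"offset": [0,0,0.005],"twist": [0,0,0],"fingers": -1},{"offset": [0,0,0.005],"twist": [0,0,0],"fingers": -1}]}}

```text
clock: 14.95
position: [0.5846, -0.2501, 0.1096]
ee_rot: [2.405, 2.021, 0.001]
force: [-4.0, 2.4, 5.8]
width: 0.544
gripper_force: 55.0
```

Request:
{"method": "jog_arm", "body": {"plan": [{"offset": [0,0,0.003],"twist": [0,0,0],"fingers": -1},{"offset": [0,0,0.003],"twist": [0,0,0],"fingers": -1}]}}

```text
clock: 15.2
position: [0.5846, -0.2501, 0.1096]
ee_rot: [2.405, 2.02, 0.001]
force: [-5.5, 3.6, 11.0]
width: 0.543
gripper_force: 55.0
```

Request:
{"method": "jog_arm", "body": {"plan": [{"offset": [0,0,-0.003],"twist": [0,0,0],"fingers": -1},{"offset": [0,0,-0.003],"twist": [0,0,0],"fingers": -1},{"offset": [0,0,-0.003],"twist": [0,0,0],"fingers": 0.2},{"offset": [0,0,-0.003],"twist": [0,0,0],"fingers": 0.5},{"offset": [0,0,-0.003],"twist": [0,0,0],"fingers": 0.8},{"offset": [0,0,-0.003],"twist": [0,0,0],"fingers": 1},{"offset": [0,0,-0.003],"twist": [0,0,0],"fingers": 1},{"offset": [0,0,-0.1],"twist": [0,0,0],"fingers": 1},{"offset": [0,0,-0.4],"twist": [0,0,0],"fingers": 1},{"offset": [0,0,-0.8],"twist": [0,0,0],"fingers": 1},{"offset": [0,0,-1],"twist": [0,0,0],"fingers": 1},{"offset": [0,0,-1],"twist": [0,0,0],"fingers": 1},{"offset": [0,0,-1],"twist": [0,0,0],"fingers": 1},{"offset": [0,0,-1],"twist": [0,0,0],"fingers": 1}]}}

```text
clock: 16.95
position: [0.584, -0.2497, 0.2574]
ee_rot: [-2.404, -2.02, 0.001]
force: [-1.0, 0.1, -0.5]
width: 0.998
gripper_force: 0.0
```

Run:
```python
from h import *
s=observe(); print(s["position"],s["force"],s["ft_torque"],s["joints"].round(2))
save("wrist","w3")
for t,z in(("clock",.141),("knob",.102)):
    for d in landmark_of(t,"wrist"):
        r,c=np.array(d["at"])*[480,640]; print(t,d["conf"],r,c,ray("wrist",r,c,z))
```

```text
[ 0.58399208 -0.24973207  0.25739596] [-1.02138705  0.11509631 -0.45517343] [-0.12740851  0.07494933 -0.03391238] [-0.09  0.49  0.63  1.56 -0.3   1.19  0.42]
clock 0.93 237.696 321.79200000000003 [ 0.58582302 -0.2475772   0.141     ]
knob 0.62 107.904 222.272 [ 0.52308391 -0.13608248  0.102     ]
knob 0.32 99.408 463.68 [ 0.71737447 -0.16362982  0.102     ]
```

View pics/w3.png

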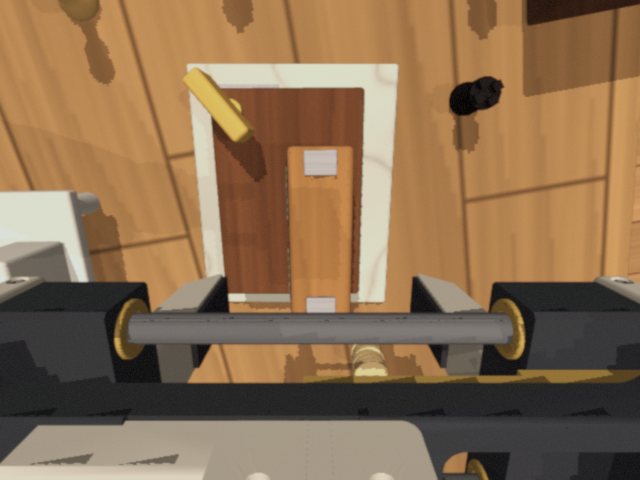

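The stand is on the slab. The slab corners are at about (65, 187), (66, 397), (303, 386); the deck's at (87, 364), (295, 359), (294, 222). The bar runs from (75, 192) to (136, 246).

Run:
```python
from h import *
im=cv2.imread("pics/w3.png").astype(int); sat=im.max(2)-im.min(2)
K=[]
for r0,r1 in((145,180),(294,314)):
    m=np.zeros((480,640),bool); m[r0:r1,300:342]=((sat<40)&(im.max(2)>120))[r0:r1,300:342]
    (c,r),wh,a=cv2.minAreaRect(np.argwhere(m)[:,::-1].astype(np.float32)); K.append(ray("wrist",r,c,.145)); print(r,c,wh)
d=K[0]-K[1];yaw=np.degrees(np.arctan2(d[1],d[0]))-90; print("len",np.hypot(*d[:2]),"yaw",yaw,"mid",(K[0]+K[1])/2)
def edge(cols,rows,fn): pass
# line edges on slab: col of white->wood transitions
lab=lambda r:np.where((sat[r,180:410]<75)&(im[r,180:410].sum(1)>420))[0]+180
dk=lambda r:np.where((im[r,200:375].sum(1)<300))[0]+200
PL,PR,DL,DR=[],[],[],[]
for r in range(160,270,10):
    l=lab(r);k=dk(r); PL.append(ray("wrist",r,l.min()-.5,.012));PR.append(ray("wrist",r,l.max()+.5,.012));DL.append(ray("wrist",r,k.min()-.5,.071));DR.append(ray("wrist",r,k.max()+.5,.071))
def line(P):
    P=np.array(P)[:,:2]; v=cv2.fitLine((P*1e3).astype(np.float32),cv2.DIST_HUBER,0,.01,.01).ravel(); return v,np.degrees(np.arctan2(v[1],v[0]))%180-90
for n,P in zip(("slabL","slabR","deckL","deckR"),(PL,PR,DL,DR)):
    v,an=line(P); print(n,round(an,2),"x-offset in slab frame", round(float(np.array([np.cos(np.radians(-9.75)),np.sin(np.radians(-9.75))])@(v[2:]-[559.8,-225.3])),1))
S=np.array([.5598,-.2253]);a=np.radians(-9.75);M=np.array([[np.cos(a),np.sin(a)],[-np.sin(a),np.cos(a)]])
for rc,z in(((65,187),.012),((66,397),.012),((303,386),.012),((87,364),.071),((295,359),.071),((294,222),.071)): print(rc,(M@(ray("wrist",*rc,z)[:2]-S)*1e3).round(1))
A,B=ray("wrist",75,192,.121),ray("wrist",136,246,.121); v=B-A; print("bar",np.hypot(*v[:2]),np.degrees(np.arctan2(v[1],v[0])),(A+B)/2)
g=((im[:,:,2]>150)&(im[:,:,0]<70)&(sat>110)); g[:50]=0;g[150:]=0;g[:,:170]=0;g[:,262:]=0
rect=cv2.minAreaRect(np.argwhere(g)[:,::-1].astype(np.float32)); print(rect); B4=np.array([ray("wrist",r,c,.121)[:2] for c,r in cv2.boxPoints(rect)]); print(cv2.minAreaRect((B4*1e3).astype(np.float32)))
```

```text
162.5 320.0 (25.0, 32.0)
304.5 320.5 (29.0, 15.0)
len 0.11318786131378204 yaw -9.706686678479556 mid [ 0.58494616 -0.24635126  0.145     ]
slabL -10.5 x-offset in slab frame -111.0
slabR -9.58 x-offset in slab frame 108.7
deckL -9.98 x-offset in slab frame -69.8
deckR -9.8 x-offset in slab frame 67.2
(65, 187) [-108.5  132. ]
(66, 397) [108.  130.3]
(303, 386) [ 109.8 -137.3]
(87, 364) [ 67.5 101.6]
(295, 359) [ 68.7 -99. ]
(294, 222) [-74.5 -97.5]
bar 0.05763032109774663 -59.01037719978981 [ 0.52608821 -0.13721458  0.121     ]
((218.96710205078125, 108.68441772460938), (69.43394470214844, 19.272539138793945), 50.3558235168457)
((525.44091796875, -139.1436004638672), (15.20818042755127, 49.79019546508789), 28.531505584716797)
```

Run:
```python
from h import *
im=cv2.imread("pics/w3.png"); g=cv2.GaussianBlur(im,(3,3),0).astype(float)
S=np.array([.5584,-.2253]);a=np.radians(-9.75);M=np.array([[np.cos(a),np.sin(a)],[-np.sin(a),np.cos(a)]])
def e(c,r0,r1,ch=0):
    p=g[r0:r1,c,ch]; d=np.abs(np.diff(p)); i=d.argmax(); return r0+i+.5
for name,cols,r0,r1,z,ch in(("slab top",range(270,380,15),55,75,.012,0),("deck top",range(275,355,15),78,97,.071,0),("slab bot",range(365,384,4),293,312,.012,0),("deck bot",range(235,285,10),285,301,.071,0)):
    P=[(e(c,r0,r1,ch),c) for c in cols]; Q=[M@(ray("wrist",*p,z)[:2]-S)*1e3 for p in P]
    print(name,[p[0] for p in P],np.round([q[1] for q in Q],1))
```

```text
slab top [np.float64(63.5), np.float64(63.5), np.float64(63.5), np.float64(63.5), np.float64(63.5), np.float64(63.5), np.float64(63.5), np.float64(63.5)] [133.3 133.3 133.2 133.2 133.1 133.  133.  132.9]
deck top [np.float64(87.5), np.float64(87.5), np.float64(87.5), np.float64(87.5), np.float64(87.5), np.float64(87.5)] [101.8 101.7 101.7 101.6 101.6 101.5]
slab bot [np.float64(301.5), np.float64(301.5), np.float64(301.5), np.float64(301.5), np.float64(301.5)] [-134.9 -134.9 -135.  -135.  -135. ]
deck bot [np.float64(292.5), np.float64(293.5), np.float64(293.5), np.float64(293.5), np.float64(293.5)] [-95.6 -96.8 -96.8 -96.8 -96.9]
```

The stand is within about 3 mm of the slab's middle and square to it. Next, above the T-bar for one look.

Run:
```python
from h import *
plan([((.5235,-.1375,.235),31)])
```

```text
offset [ 0.6688 -0.5277  0.1515] twist [-2.000e-04 -1.000e-04 -1.137e-01] mm [100.3 -79.2  22.7]
```

Request:
{"method": "jog_arm", "body": {"plan": [{"offset": [0.2,-0.16,0.05],"twist": [0,0,-0.03],"fingers": 1},{"offset": [0.45,-0.36,0.1],"twist": [0,0,-0.06],"fingers": 0.3},{"offset": [0.669,-0.528,0.15],"twist": [0,0,-0.09],"fingers": -0.13},{"offset": [0.669,-0.528,0.15],"twist": [0,0,-0.1137],"fingers": -0.13},{"offset": [0.669,-0.528,0.15],"twist": [0,0,-0.1137],"fingers": -0.13},{"offset": [0.669,-0.528,0.15],"twist": [0,0,-0.1137],"fingers": -0.13},{"offset": [0.669,-0.528,0.15],"twist": [0,0,-0.1137],"fingers": -0.13},{"offset": [0.669,-0.528,0.15],"twist": [0,0,-0.1137],"fingers": -0.13}]}}

```text
clock: 18.1
position: [0.5239, -0.1379, 0.2358]
ee_rot: [-1.549, -2.733, 0.0]
force: [0.4, 0.6, 0.6]
width: 0.439
gripper_force: 0.0
```

Run:
```python
from h import *
s=observe(); Rm=R.from_rotvec(s["ee_rot"]).as_matrix(); print(s["position"],np.degrees(np.arctan2(Rm[1,1],Rm[0,1])),s["joints"].round(2),s["width"])
save("wrist","w4")
for d in landmark_of("knob","wrist"):
    r,c=np.array(d["at"])*[480,640]; print(d["conf"],r,c,ray("wrist",r,c,.102))
for d in regions_of("knob","wrist")[:1]: print(d["conf"],np.array(d["box"])*[640,480,640,480])
```

```text
[ 0.52389191 -0.137904    0.23580484] 30.902099510025643 [-0.19  0.32  0.46  1.82 -0.16  1.04  0.87] 0.4393505452817209
0.61 219.12 576.576 [ 0.69861008 -0.01690508  0.102     ]
0.56 234.48 320.512 [ 0.52441807 -0.13657581  0.102     ]
0.64 [308.416 195.792  19.392  79.296]
```

View pics/w4.png

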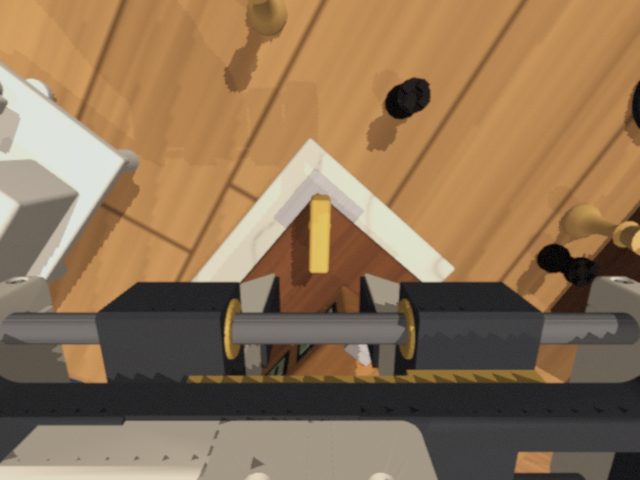

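The bar is now vertical in the picture, cols 309–329 and rows 195–273, midway between the fingers.

Run:
```python
from h import *
im=cv2.imread("pics/w4.png").astype(int)
s=observe();M=R.from_rotvec(s["ee_rot"]).as_matrix()
g=(im[:,:,2]-im[:,:,0]>95)&(im[:,:,1]>140)
for r in (215,230,245,260,270):
    x=np.where(g[r,295:345])[0]+295
    for c in (x.min()-.5,x.max()+.5): print(r,c,(M.T@(ray("wrist",r,c,.121)-s["position"])*1e3).round(1)[:2],end=" ")
    print()
col=g[:,317:323].sum(1)>3; rr=np.where(col[180:290])[0]+180; print(rr.min(),rr.max(),[(M.T@(ray("wrist",r,319,.121)-s["position"])*1e3).round(1) for r in (rr.min(),205,rr.max())], [tuple(im[r,319]) for r in range(194,214,3)])
```

```text
215 310.5 [21.1 -6.6] 215 329.5 [21.1  7.9] 
230 310.5 [ 9.3 -6.7] 230 329.5 [9.3 8. ] 
245 309.5 [-2.8 -7.6] 245 328.5 [-2.8  7.3] 
260 309.5 [-15.2  -7.7] 260 328.5 [-15.2   7.4] 
270 309.5 [-23.6  -7.8] 270 327.5 [-23.6   6.6] 
200 272 [array([ 3.270e+01, -1.000e-01,  1.149e+02]), array([ 2.890e+01, -1.000e-01,  1.149e+02]), array([-25.3,  -0.2, 114.9])] [(np.int64(95), np.int64(126), np.int64(154)), (np.int64(57), np.int64(122), np.int64(161)), (np.int64(74), np.int64(155), np.int64(196)), (np.int64(89), np.int64(178), np.int64(221)), (np.int64(91), np.int64(180), np.int64(222)), (np.int64(89), np.int64(179), np.int64(222)), (np.int64(90), np.int64(180), np.int64(222))]
```

Request:
{"method": "jog_arm", "body": {"plan": [{"offset": [0.01,0,0.2],"twist": [0,0,0.0036],"fingers": -0.13},{"offset": [0.01,0,0.45],"twist": [0,0,0.0036],"fingers": -0.13},{"offset": [0.01,0,0.65],"twist": [0,0,0.0036],"fingers": -0.13},{"offset": [0.01,0,0.78],"twist": [0,0,0.0036],"fingers": -0.13},{"offset": [0.01,0,0.84],"twist": [0,0,0.0036],"fingers": -0.13},{"offset": [0.01,0,0.865],"twist": [0,0,0.0036],"fingers": -0.13},{"offset": [0.01,0,0.865],"twist": [0,0,0.0036],"fingers": -0.13},{"offset": [0.01,0,0.865],"twist": [0,0,0.0036],"fingers": -0.13},{"offset": [0.01,0,0.865],"twist": [0,0,0.0036],"fingers": -0.13}]}}

```text
clock: 19.38
position: [0.5234, -0.1363, 0.1067]
ee_rot: [1.578, 2.716, 0.001]
force: [-0.4, 0.9, -0.8]
width: 0.434
gripper_force: 0.0
```

Run:
```python
from h import *
s=observe(); print(s["position"],s["force"],s["ft_torque"],s["joints"].round(2),s["width"])
```

```text
[ 0.52338361 -0.1363027   0.10670149] [-0.41420582  0.90629787 -0.78083235] [-0.03362967  0.02200809 -0.02299371] [-0.13  0.48  0.4   1.96 -0.26  0.76  0.93] 0.4344988133955212
```

Request:
{"method": "jog_arm", "body": {"newtons": 10, "plan": [{"offset": [0,0,0],"twist": [0,0,0],"fingers": -0.3},{"offset": [0,0,0],"twist": [0,0,0],"fingers": -0.45},{"offset": [0,0,0],"twist": [0,0,0],"fingers": -0.55},{"offset": [0,0,0],"twist": [0,0,0],"fingers": -0.65},{"offset": [0,0,0],"twist": [0,0,0],"fingers": -0.75},{"offset": [0,0,0],"twist": [0,0,0],"fingers": -0.85},{"offset": [0,0,0],"twist": [0,0,0],"fingers": -1},{"offset": [0,0,0],"twist": [0,0,0],"fingers": -1}]}}

```text
clock: 20.38
position: [0.523, -0.1364, 0.1062]
ee_rot: [-1.578, -2.716, 0.0]
force: [-0.6, 0.2, 0.7]
width: 0.173
gripper_force: 10.0
```

Run:
```python
from h import *
s=observe(); M=R.from_rotvec(s["ee_rot"]).as_matrix(); print(s["position"],s["force"],(M.T@s["force"]).round(2),s["ft_torque"],s["joints"].round(2),s["width"]*92)
```

```text
[ 0.52301069 -0.13635712  0.10616469] [-0.57240015  0.17116166  0.70785146] [ 0.43 -0.41 -0.71] [-0.11614895  0.10611826  0.01852117] [-0.13  0.48  0.4   1.96 -0.26  0.76  0.93] 15.952001417851452
```

```bash
cat >> h.py <<'E'
def favg(k=6):
    F=[];T=[]
    for _ in range(k):
        get_image("wrist"); s=observe(); F.append(s["force"]); T.append(s["ft_torque"])
    M=R.from_rotvec(s["ee_rot"]).as_matrix(); F=np.mean(F,0)
    print(s["clock"],"pos",s["position"].round(4),"yaw",round(np.degrees(np.arctan2(M[1,1],M[0,1])),1),"F",F.round(2),"tool F",(M.T@F).round(2),"T",np.mean(T,0).round(3),"q7",s["joints"][6].round(2))
E
python3 -c "
from h import *
favg()"
```

```text
20.675 pos [ 0.523  -0.1363  0.1062] yaw 29.7 F [-0.61 -0.66  0.19] tool F [-0.27 -0.86 -0.19] T [-0.137  0.141 -0.012] q7 0.93
```

Request:
{"method": "jog_arm", "body": {"plan": [{"offset": [0,0,0],"twist": [0,0,0.01],"fingers": -1},{"offset": [0,0,0],"twist": [0,0,0.03],"fingers": -1},{"offset": [0,0,0],"twist": [0,0,0.05],"fingers": -1},{"offset": [0,0,0],"twist": [0,0,0.07],"fingers": -1},{"offset": [0,0,0],"twist": [0,0,0.08],"fingers": -1},{"offset": [0,0,0],"twist": [0,0,0.08],"fingers": -1}]}}

```text
clock: 21.42
position: [0.5229, -0.1364, 0.1062]
ee_rot: [-2.204, -2.239, 0.001]
force: [-0.6, -0.4, 0.3]
width: 0.177
gripper_force: 10.0
```

```bash
python3 -c "
from h import *
favg()"
```

```text
21.725 pos [ 0.5229 -0.1364  0.1061] yaw 0.9 F [-1.54 -0.36  0.97] tool F [-0.34 -1.54 -0.97] T [-0.233  0.373 -0.024] q7 0.53
```

Request:
{"method": "jog_arm", "body": {"plan": [{"offset": [0,0,0],"twist": [0,0,0.01],"fingers": -1},{"offset": [0,0,0],"twist": [0,0,0.03],"fingers": -1},{"offset": [0,0,0],"twist": [0,0,0.05],"fingers": -1},{"offset": [0,0,0],"twist": [0,0,0.065],"fingers": -1},{"offset": [0,0,0],"twist": [0,0,0.075],"fingers": -1},{"offset": [0,0,0],"twist": [0,0,0.075],"fingers": -1}]}}

```text
clock: 22.48
position: [0.5228, -0.1363, 0.1061]
ee_rot: [-2.665, -1.663, 0.001]
force: [-3.4, -0.6, 2.4]
width: 0.171
gripper_force: 10.0
```

```bash
python3 -c "
from h import *
favg(8)"
```

```text
22.875 pos [ 0.5228 -0.1363  0.1061] yaw -26.1 F [-3.94 -0.78  2.33] tool F [-2.44 -3.2  -2.33] T [-0.3    0.833 -0.041] q7 0.15
```

Request:
{"method": "jog_arm", "body": {"plan": [{"offset": [0,0,0],"twist": [0,0,0],"fingers": -0.4},{"offset": [0,0,0],"twist": [0,0,0],"fingers": -0.4},{"offset": [0,0,0],"twist": [0,0,0],"fingers": -0.4}]}}

```text
clock: 23.25
position: [0.5234, -0.1362, 0.1062]
ee_rot: [2.665, 1.663, 0.001]
force: [0.2, 0.1, -0.0]
width: 0.302
gripper_force: 0.0
```

```bash
python3 -c "
from h import *
favg(8)
save('top','t2')
for n in ('top','wrist'):
    for d in landmark_of('knob',n): r,c=np.array(d['at'])*[480,640]; print(n,d['conf'],ray(n,r,c,.102).round(4))
    for d in landmark_of('clock',n): r,c=np.array(d['at'])*[480,640]; print(n,d['conf'],ray(n,r,c,.141).round(4))
"
```

```text
23.65 pos [ 0.5231 -0.1363  0.1062] yaw -26.1 F [ 0.33 -0.37  0.28] tool F [-0.19  0.46 -0.28] T [-0.1    0.094  0.005] q7 0.15
top 0.49 [ 0.2268 -0.1825  0.102 ]
top 0.84 [0.2153 0.3057 0.141 ]
top 0.74 [ 0.2834 -0.2876  0.141 ]
top 0.73 [ 0.5885 -0.2513  0.141 ]
top 0.44 [0.5729 0.4038 0.141 ]
wrist 0.68 [ 0.5444 -0.0261  0.102 ]
wrist 0.59 [ 0.5226 -0.1362  0.102 ]
```

Request:
{"method": "jog_arm", "body": {"plan": [{"offset": [-0.006,-0.003,0],"twist": [0,0,0],"fingers": -0.5},{"offset": [-0.006,-0.003,0],"twist": [0,0,0],"fingers": -0.58},{"offset": [-0.006,-0.003,0],"twist": [0,0,0],"fingers": -0.64},{"offset": [-0.006,-0.003,0],"twist": [0,0,0],"fingers": -0.75},{"offset": [-0.006,-0.003,0],"twist": [0,0,0],"fingers": -1},{"offset": [-0.006,-0.003,0],"twist": [0,0,0],"fingers": -1}]}}

```text
clock: 24.65
position: [0.5223, -0.137, 0.1062]
ee_rot: [2.666, 1.662, 0.0]
force: [0.1, -0.5, -0.6]
width: 0.173
gripper_force: 10.0
```

```bash
python3 -c "
from h import *
favg(8)"
```

```text
25.05 pos [ 0.5223 -0.1369  0.1062] yaw -26.1 F [ 0.64 -0.59 -1.04] tool F [-0.25  0.84  1.04] T [-0.219 -0.068 -0.023] q7 0.16
```

Request:
{"method": "jog_arm", "body": {"plan": [{"offset": [0,0,0],"twist": [0,0,0.01],"fingers": -1},{"offset": [0,0,0],"twist": [0,0,0.025],"fingers": -1},{"offset": [0,0,0],"twist": [0,0,0.04],"fingers": -1},{"offset": [0,0,0],"twist": [0,0,0.048],"fingers": -1},{"offset": [0,0,0],"twist": [0,0,0.048],"fingers": -1}]}}

```text
clock: 25.68
position: [0.5221, -0.1368, 0.1062]
ee_rot: [-2.885, -1.244, 0.0]
force: [0.2, 0.2, 1.9]
width: 0.175
gripper_force: 10.0
```

```bash
python3 -c "
from h import *
favg(5)"
```

```text
25.925 pos [ 0.5221 -0.1368  0.1062] yaw -43.3 F [-1.1   0.05  1.67] tool F [-0.71 -0.83 -1.67] T [-0.114  0.279 -0.026] q7 -0.08
```

Request:
{"method": "jog_arm", "body": {"plan": [{"offset": [0,0,0],"twist": [0,0,0.01],"fingers": -1},{"offset": [0,0,0],"twist": [0,0,0.02],"fingers": -1},{"offset": [0,0,0],"twist": [0,0,0.03],"fingers": -1},{"offset": [0,0,0],"twist": [0,0,0.03],"fingers": -1}]}}

```text
clock: 26.42
position: [0.522, -0.1367, 0.1062]
ee_rot: [-2.989, -0.967, 0.001]
force: [-2.6, 2.2, 3.8]
width: 0.173
gripper_force: 10.0
```

```bash
python3 -c "
from h import *
favg(5)"
```

```text
26.675 pos [ 0.522  -0.1367  0.1061] yaw -54.1 F [-2.95  1.53  3.78] tool F [-1.5  -2.97 -3.78] T [ 0.206  0.695 -0.035] q7 -0.23
```

Request:
{"method": "jog_arm", "body": {"plan": [{"offset": [0,0,0],"twist": [0,0,0],"fingers": -0.4},{"offset": [0,0,0],"twist": [0,0,0],"fingers": -0.4},{"offset": [0,0,0],"twist": [0,0,0],"fingers": -0.4}]}}

```text
clock: 27.05
position: [0.5225, -0.1371, 0.1062]
ee_rot: [2.989, 0.966, 0.0]
force: [0.4, 0.3, -0.1]
width: 0.298
gripper_force: 0.0
```

Run:
```python
from h import *
favg(4); s=observe(); M=R.from_rotvec(s["ee_rot"]).as_matrix()
print(s["position"],"to axis",(M.T@(np.array([.5226,-.1361,.1062])-s["position"])/.15).round(4))
im=save("wrist","w5")
```

```text
27.25 pos [ 0.5223 -0.137   0.1062] yaw -54.2 F [ 0.53 -0.31  0.09] tool F [ 0.25  0.56 -0.09] T [-0.118  0.119  0.002] q7 -0.23
[ 0.52228925 -0.13695779  0.1061648 ] to axis [ 0.005  -0.0034 -0.0002]
```

Request:
{"method": "jog_arm", "body": {"plan": [{"offset": [0.005,-0.0034,0],"twist": [0,0,0],"fingers": -0.5},{"offset": [0.005,-0.0034,0],"twist": [0,0,0],"fingers": -0.58},{"offset": [0.005,-0.0034,0],"twist": [0,0,0],"fingers": -0.64},{"offset": [0.005,-0.0034,0],"twist": [0,0,0],"fingers": -0.75},{"offset": [0.005,-0.0034,0],"twist": [0,0,0],"fingers": -1},{"offset": [0.005,-0.0034,0],"twist": [0,0,0],"fingers": -1}]}}

```text
clock: 28.05
position: [0.5226, -0.1361, 0.1062]
ee_rot: [2.989, 0.966, 0.0]
force: [1.2, -1.3, -0.4]
width: 0.173
gripper_force: 10.0
```

```bash
python3 -c "
from h import *
favg(6)"
```

```text
28.35 pos [ 0.5226 -0.1362  0.1062] yaw -54.2 F [ 0.92 -0.54 -0.3 ] tool F [0.43 0.97 0.3 ] T [-0.23   0.008  0.019] q7 -0.23
```

Request:
{"method": "jog_arm", "body": {"plan": [{"offset": [0,0,0],"twist": [0,0,0.01],"fingers": -1},{"offset": [0,0,0],"twist": [0,0,0.016],"fingers": -1},{"offset": [0,0,0],"twist": [0,0,0.016],"fingers": -1}]}}

```text
clock: 28.72
position: [0.5225, -0.1361, 0.1062]
ee_rot: [3.034, 0.815, -0.0]
force: [0.2, -0.9, -0.1]
width: 0.177
gripper_force: 10.0
```

```bash
python3 -c "
from h import *
favg(6)"
```

```text
29.025 pos [ 0.5226 -0.1361  0.1062] yaw -59.9 F [ 0.56 -1.18 -0.53] tool F [-0.11  1.3   0.53] T [-0.351 -0.001 -0.043] q7 -0.31
```

Request:
{"method": "jog_arm", "body": {"plan": [{"offset": [0,0,0],"twist": [0,0,0.01],"fingers": -1},{"offset": [0,0,0],"twist": [0,0,0.022],"fingers": -1},{"offset": [0,0,0],"twist": [0,0,0.032],"fingers": -1},{"offset": [0,0,0],"twist": [0,0,0.032],"fingers": -1}]}}

```text
clock: 29.52
position: [0.5225, -0.1361, 0.1062]
ee_rot: [3.1, 0.507, -0.0]
force: [0.5, -1.8, -0.2]
width: 0.174
gripper_force: 10.0
```

```bash
python3 -c "
from h import *
favg(5)"
```

```text
29.775 pos [ 0.5225 -0.1362  0.1062] yaw -71.4 F [ 0.06 -1.66 -0.43] tool F [-0.47  1.59  0.43] T [-0.419  0.071 -0.02 ] q7 -0.46
```

Request:
{"method": "jog_arm", "body": {"plan": [{"offset": [0,0,0],"twist": [0,0,0.01],"fingers": -1},{"offset": [0,0,0],"twist": [0,0,0.022],"fingers": -1},{"offset": [0,0,0],"twist": [0,0,0.032],"fingers": -1},{"offset": [0,0,0],"twist": [0,0,0.032],"fingers": -1}]}}

```text
clock: 30.28
position: [0.5225, -0.1361, 0.1062]
ee_rot: [3.136, 0.193, -0.0]
force: [-0.4, -0.8, -0.4]
width: 0.176
gripper_force: 10.0
```

```bash
python3 -c "
from h import *
favg(5)"
```

```text
30.525 pos [ 0.5225 -0.1361  0.1062] yaw -82.9 F [ 0.12 -2.04 -0.14] tool F [-0.13  2.04  0.14] T [-0.453  0.107 -0.046] q7 -0.62
```

Request:
{"method": "jog_arm", "body": {"plan": [{"offset": [0,0.001,0],"twist": [0,0,0.01],"fingers": -1},{"offset": [0,0.001,0],"twist": [0,0,0.022],"fingers": -1},{"offset": [0,0.001,0],"twist": [0,0,0.032],"fingers": -1},{"offset": [0,0.001,0],"twist": [0,0,0.032],"fingers": -1}]}}

```text
clock: 31.02
position: [0.5225, -0.1361, 0.1062]
ee_rot: [-3.139, 0.122, 0.0]
force: [-1.1, -0.5, 1.1]
width: 0.174
gripper_force: 10.0
```

```bash
python3 -c "
from h import *
favg(5)"
```

```text
31.275 pos [ 0.5225 -0.1361  0.1062] yaw -94.5 F [-0.38 -1.06  0.4 ] tool F [-0.3   1.09 -0.4 ] T [-0.263  0.253 -0.012] q7 -0.78
```

Request:
{"method": "jog_arm", "body": {"plan": [{"offset": [0,0,0],"twist": [0,0,0.01],"fingers": -1},{"offset": [0,0,0],"twist": [0,0,0.022],"fingers": -1},{"offset": [0,0,0],"twist": [0,0,0.028],"fingers": -1},{"offset": [0,0,0],"twist": [0,0,0.028],"fingers": -1}]}}

```text
clock: 31.78
position: [0.5225, -0.1362, 0.1062]
ee_rot: [-3.116, 0.398, 0.0]
force: [-1.0, -0.4, 2.0]
width: 0.173
gripper_force: 10.0
```

```bash
python3 -c "
from h import *
favg(5)"
```

```text
32.025 pos [ 0.5225 -0.1361  0.1062] yaw -104.5 F [-1.04  0.12  1.99] tool F [-1.04  0.14 -1.99] T [-0.107  0.391 -0.046] q7 -0.91
```

Request:
{"method": "jog_arm", "body": {"plan": [{"offset": [-0.001,0,0],"twist": [0,0,0],"fingers": -1},{"offset": [-0.001,0,0],"twist": [0,0,0],"fingers": -1}]}}

```text
clock: 32.28
position: [0.5225, -0.1361, 0.1062]
ee_rot: [-3.116, 0.398, -0.0]
force: [-0.5, -0.6, 1.4]
width: 0.176
gripper_force: 10.0
```

```bash
python3 -c "
from h import *
favg(6)"
```

```text
32.575 pos [ 0.5225 -0.1361  0.1062] yaw -104.6 F [-0.4  -0.26  1.22] tool F [-0.33  0.35 -1.22] T [-0.08   0.202  0.026] q7 -0.91
```

Request:
{"method": "jog_arm", "body": {"plan": [{"offset": [-0.001,0,0],"twist": [0,0,0.008],"fingers": -1},{"offset": [-0.001,0,0],"twist": [0,0,0.016],"fingers": -1},{"offset": [-0.001,0,0],"twist": [0,0,0.016],"fingers": -1}]}}

```text
clock: 32.95
position: [0.5225, -0.1362, 0.1062]
ee_rot: [3.092, -0.554, 0.0]
force: [0.8, -0.1, 0.9]
width: 0.174
gripper_force: 10.0
```

```bash
python3 -c "
from h import *
favg(6)"
```

```text
33.25 pos [ 0.5225 -0.1361  0.1062] yaw -110.3 F [ 1.57 -0.57 -0.12] tool F [ 1.67 -0.01  0.13] T [-0.116 -0.086 -0.027] q7 -0.99
```

Request:
{"method": "jog_arm", "body": {"plan": [{"offset": [0,0,0],"twist": [0,0,0.008],"fingers": -1},{"offset": [0,0,0],"twist": [0,0,0.016],"fingers": -1},{"offset": [0,0,0],"twist": [0,0,0.016],"fingers": -1}]}}

```text
clock: 33.62
position: [0.5225, -0.1362, 0.1063]
ee_rot: [3.06, -0.709, 0.0]
force: [1.0, -0.6, 1.4]
width: 0.173
gripper_force: 10.0
```

```bash
python3 -c "
from h import *
favg(6)"
```

```text
33.925 pos [ 0.5225 -0.1362  0.1063] yaw -116.1 F [ 1.58 -0.23  0.81] tool F [ 1.52 -0.49 -0.81] T [-0.117 -0.197  0.001] q7 -1.07
```

Request:
{"method": "jog_arm", "body": {"plan": [{"offset": [0,0,0],"twist": [0,0,0.008],"fingers": -1},{"offset": [0,0,0],"twist": [0,0,0.012],"fingers": -1},{"offset": [0,0,0],"twist": [0,0,0.012],"fingers": -1}]}}

```text
clock: 34.3
position: [0.5225, -0.1362, 0.1063]
ee_rot: [3.032, -0.824, 0.001]
force: [1.3, -0.6, 2.6]
width: 0.171
gripper_force: 10.0
```

```bash
python3 -c "
from h import *
favg(7)"
```

```text
34.65 pos [ 0.5224 -0.1362  0.1063] yaw -120.4 F [ 1.87 -0.53  3.81] tool F [ 1.88 -0.49 -3.81] T [-0.066 -0.211 -0.022] q7 -1.13
```

Fz rose from 0.8 to 3.8 N while the lateral force stayed the same, so the foot is on the plate, with first touch at about yaw −115.5°. I'll back off slightly so it only just bears, then let go.

Request:
{"method": "jog_arm", "body": {"plan": [{"offset": [0,0,0],"twist": [0,0,-0.004],"fingers": -1},{"offset": [0,0,0],"twist": [0,0,-0.007],"fingers": -1},{"offset": [0,0,0],"twist": [0,0,-0.007],"fingers": -1}]}}

```text
clock: 35.02
position: [0.5224, -0.1362, 0.1062]
ee_rot: [-3.049, 0.757, -0.0]
force: [1.8, -1.5, 3.3]
width: 0.173
gripper_force: 10.0
```

```bash
python3 -c "
from h import *
favg(8)"
```

```text
35.425 pos [ 0.5224 -0.1362  0.1062] yaw -117.9 F [ 2.71 -0.89  3.98] tool F [ 2.81 -0.48 -3.98] T [-0.181 -0.422  0.051] q7 -1.1
```

Request:
{"method": "jog_arm", "body": {"plan": [{"offset": [0,0,0],"twist": [0,0,-0.004],"fingers": -1},{"offset": [0,0,0],"twist": [0,0,-0.004],"fingers": -1}]}}

```text
clock: 35.67
position: [0.5224, -0.1361, 0.1062]
ee_rot: [-3.058, 0.718, -0.0]
force: [3.5, -1.1, 3.3]
width: 0.173
gripper_force: 10.0
```

```bash
python3 -c "
from h import *
favg(8)"
```

```text
36.075 pos [ 0.5224 -0.1362  0.1062] yaw -116.5 F [ 3.63 -0.97  3.14] tool F [ 3.68 -0.75 -3.14] T [-0.231 -0.627  0.043] q7 -1.08
```

The overrun is now only about 0.1 mm of foot travel, so I'll release the bar and rise clear.

Request:
{"method": "jog_arm", "body": {"plan": [{"offset": [0,0,0],"twist": [0,0,0],"fingers": -0.6},{"offset": [0,0,0],"twist": [0,0,0],"fingers": -0.4},{"offset": [0,0,0],"twist": [0,0,0],"fingers": -0.25},{"offset": [0,0,0],"twist": [0,0,0],"fingers": -0.2},{"offset": [0,0,-0.05],"twist": [0,0,0],"fingers": -0.2},{"offset": [0,0,-0.2],"twist": [0,0,0],"fingers": -0.2},{"offset": [0,0,-0.5],"twist": [0,0,0],"fingers": -0.2},{"offset": [0,0,-0.8],"twist": [0,0,0],"fingers": -0.2},{"offset": [0,0,-0.95],"twist": [0,0,0],"fingers": -0.2},{"offset": [0,0,-0.95],"twist": [0,0,0],"fingers": -0.2},{"offset": [0,0,-0.95],"twist": [0,0,0],"fingers": -0.2},{"offset": [0,0,-0.95],"twist": [0,0,0],"fingers": -0.2}]}}

```text
clock: 37.58
position: [0.5218, -0.1359, 0.2478]
ee_rot: [3.058, -0.719, -0.002]
force: [0.4, -0.6, -0.7]
width: 0.4
gripper_force: 0.0
```

Run:
```python
from h import *
favg(3); im=save("scene","s3")
crop=cv2.resize(im[200:440,100:420],None,fx=2.4,fy=2.4,interpolation=cv2.INTER_CUBIC); cv2.imwrite("pics/s3c.png",crop[:,:,::-1])
```

```text
37.725 pos [ 0.522  -0.1361  0.2481] yaw -116.5 F [-0.42 -0.3   0.25] tool F [-0.24  0.46 -0.25] T [-0.03   0.161  0.012] q7 -1.27
```

View pics/s3c.png

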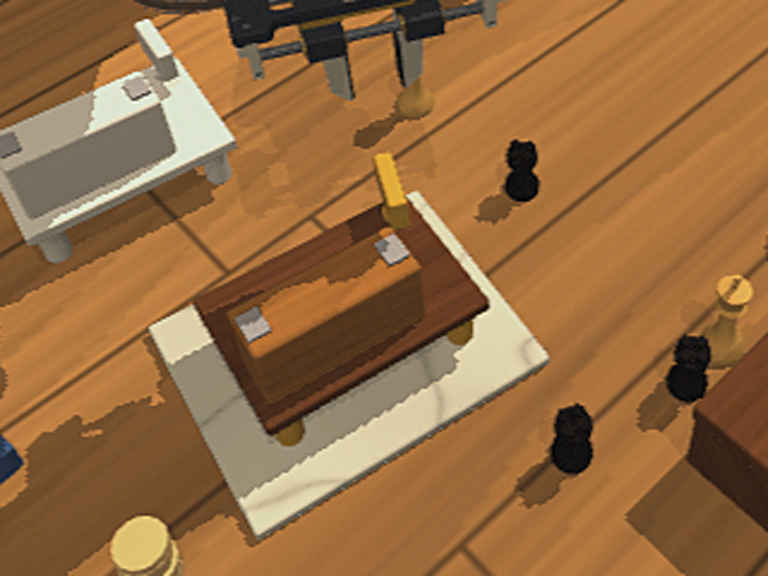

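The crop shows the stand centred on the slab and the T-bar free above the plate corner. Bystanders and look-alikes are undisturbed. One last check of the pose from the scene camera.

Run:
```python
from h import *
S=np.array([.5590,-.2260]);a=np.radians(-9.75);M=np.array([[np.cos(a),np.sin(a)],[-np.sin(a),np.cos(a)]])
for n,(c,r),z in(("slab +x+y",(548,355),.012),("slab +x-y",(256,533),.012),("slab -x-y",(151,327),.012),("deck +x+y",(488,299),.071),("deck +x-y",(268,427),.071),("deck -x-y",(193,300),.071),("key+",(392,249),.145),("key-",(252,323),.145)):
    print(n,(M@(ray("scene",200+r/2.4,100+c/2.4,z)[:2]-S)*1e3).round(1))
```

```text
slab +x+y [109.6 133.6]
slab +x-y [ 108.1 -133.8]
slab -x-y [-106.5 -130.6]
deck +x+y [ 68.2 102.4]
deck +x-y [ 68.7 -94. ]
deck -x-y [-67.6 -95.1]
key+ [31.1 41.6]
key- [ 30.2 -74.5]
```

```bash
python3 -c "
from cell import *
print(sign_off())"
```

```text
the job is handed in; nothing more can be done
None
```

The job is handed in at about 38 s: the stand sits square on the slab, about 3 mm off the middle along its length, and the T-bar was turned about 2.5 rad clockwise until the foot bore on the plate (I estimate 0.1 mm past first touch), then released; bystanders and white look-alikes looked undisturbed in the last scene picture.

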